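# Punch-mark a spare slicer blade

### The arm

A 6-joint arm with a two-finger parallel gripper is mounted at the origin on a cart in front of the work surface, level with it; the furniture and walls round the work are solid. World frame = base frame: x ahead of the robot, y to its left, z up, the work surface at z = 0. Lengths are in mm, angles in rad, forces in N, time in s.
With the tool pointing down it reaches from about 300 to 775 mm from the base axis. Payload 14.6 kg.
Tool frame: the origin (TCP) lies between the finger pads; the fingertips stand 25 mm ahead of it and the grasp point (between the pads) lies 6 mm ahead of it; z points along the fingers, y is the line along which they close (so a half turn about z gives the same grasp; the last joint's range is limited). The gripper opens to 94 mm and grips with 3 to 60 N. Pads are 16 mm wide; open, the fingers measure 119 mm over their backs; the gripper's body (75 mm by 177 mm) begins 78 mm behind the grasp point.
Start: joints at [1.098, 0.3, 1.521, -0, 1.321, -0.067], TCP at [217.111, 505.324, 230.446] pointing down, gripper open.
Joint ranges: [-3.03, 3.03], [-0.79, 2.21], [0.23, 2.52], [-1.04, 4.18], [0, 3.07], [-2.55, 2.55]. Speed limits (rad/s): [2.22, 2.22, 2.57, 3.14, 3.14, 3.14].

### API

Orientations are given as [roll, pitch, yaw] about the fixed x, y, z axes, in that order (R = Rz(yaw) Ry(pitch) Rx(roll)).
In Python, from cell import manip gives the robot as it stands. The module is installed in compiled form; this text tells all that it offers.
- The arm moves only by the tool step_arm, never from a script. Its argument "series" is one flat list of numbers, 5 for each row, row after row: the shift along the world's x, y, z in mm, then the turn about the world's z in rad, then the closure, from 0 (fully open) to 1 (shut). In form: [dx, dy, dz, spin, jaw, dx, dy, dz, spin, jaw, ...]. A call has 1 to 20 rows; each row shifts and turns the commanded pose from where the row before left it; what a row does not reach is not made up. A row lasts 1/8 s, in which the tool goes at most 62.5 mm and 10.7 degrees, less where a joint would pass 70% of its speed; a pose out of reach is approached as far as the arm can. A call is refused whole if a number of a shift passes 62.5 or a number of a turn 0.188, either way. A call with a gripper value outside its range is refused whole. The fingers move at their own pace and stop on an object; "squeeze" is the grip in N (left out, the last holds). Time passes only in rows, so rows that do not move let the fingers close. It gives the time, the measured TCP pose, the force, the opening and the grip force at its end, in the units of the state.
- manip.read_state(): the state, without advancing time (a new reading comes with each control period).
- manip.camera(name): name is "scene" or "top" or "wrist"; returns (picture, depth): 384x512x3 uint8, blue, green, red; 384x512 float32, mm along the optical axis (not along the pixel's ray), 0 where there is no reading.
- manip.camera_info(name): a dict with "fovy" (degrees; the focal length in pixels is half the picture's height over the tangent of half this angle, whatever the lens; pixels are square), "cx", "cy" (the principal point, pixels), "k1" (the pictures are not rectified: a ray, as slopes to the right and down, at radius r is drawn at 1 + k1 r^2 times it, then the intrinsics apply), "eye" and "orientation" of the camera in the world. Camera axes: x right, y down, z forward; pixel columns grow to the right and rows downward; lengths in mm; the calibration is good to about 2 mm. A picture is of the moment at which its call begins: read the wrist's pose just before it. camera_info takes no time and is no camera call; for the wrist camera it gives the pose at the moment of the call.
- manip.sign_off(): hands the job in; it is judged then, once.
The state is a dict: "clock": time; "joints": joint angles; "qd": joint speeds; "effort": joint torques, N m; "eef_pos": TCP position; "eef_rot": TCP orientation; "wrist_force": force on the tool from outside, world axes, zero at the start; "moment": the same for the moment, N m; "finger_gap": finger opening in mm; "finger_force": force on a finger pad.
Only numpy, scipy, OpenCV 4.12 (cv2) and the standard library are available. Lean on these libraries where they do the work, as an engineer would, in place of code of your own. Each camera call takes 0.05 s, during which the arm holds its last target. There are 200 camera calls.

### The job

The spare slicer blade strapped in the marking jig needs its inspection dot. Slide the punch carriage along its rods until the punch stands over the middle of the blade's width, then press the punch cap straight down until its spring snaps, and let the cap rise again with the carriage left there. Do not fire the punch anywhere else, and leave the loose tools beside the jig where they lie.

Things in the scene. Friction and masses are not known exactly. Their poses are not given: they have to be found in the camera images.
- jig: Marking jig, fixed to the table: steel base plate 140 x 360 x 12 mm with an upright aluminium end block (100 x 22 mm, top 86 mm above the table) at each end and two round steel guide rods between them. Origin: centre of its underside, on the table. Its x axis points across the jig, away from the robot; its y axis runs along the rods.
- carriage (a joint): Position of the punch carriage along the rods, 0 to 0.18 m; it grows toward the jig's +y. At value q the carriage centre (punch axis and grip fin) is at y = -0.09 + q, and the punch axis at x = 0, in the jig's frame. It slides with about 3 N of friction and stays where it is left. The carriage is a grey block 60 mm long along the rods, top 82 mm above the table.
- grip (a point): Top centre of the carriage's grip: a black upright fin, 12 mm thick along the rods, 36 mm across them, standing 50 mm above the carriage's block; its top is 132 mm above the table. It stands on the robot's side of the carriage, 62 mm from the punch axis (jig's -x).
- cap (a point): Top centre of the punch's cap: a dark steel disc of 30 mm diameter, 12 mm thick, on the round steel punch barrel in the middle of the carriage; 135 mm above the table when up. It moves down with the cap.
- punch (a joint): How far the punch cap is pressed down, 0 (up) to 0.012 m (bottom stop). The force starts at about 3 N, rises to about 16 N at 4 to 5 mm, then the spring snaps through and the force falls to about 4 N at the bottom. The punch has surely snapped beyond 9 mm. The cap springs back up by itself when released.
- tip (a point): Lower end of the raised punch point, on the punch axis, 46 mm above the table; fixed to the carriage (it shows where the punch will strike, and does not move down with the cap).
- blade_mid (a point): Spot for the dot: on the blade's upper face, 34 mm above the table, in the middle of its 22 mm width, below the line of travel of the punch. The blade is a plain grey steel strip 200 x 22 x 8 mm lying across the jig (along the jig's x), strapped in an aluminium nest block; its ends stick out in front and behind. Its place along the rods varies. Axes as the jig's.
- spanner: Loose 13 mm steel spanner, 163 x 25 x 9 mm, lying on the table on the robot's side of the jig. Leave it alone.
- wing_nut: Loose steel wing nut, 17 x 43 x 20 mm, on the table on the robot's side of the jig. Leave it alone.
- hex_key: Loose black hex key, 38 x 90 x 7 mm, on the table behind the jig. Leave it alone.

How it is judged:
By the outcome, as a careful person would: the job done as asked, in the order asked, and still so for the second after the job is handed in, with the robot touching nothing.
It also fails if it takes over 40 s, if anything falls off the work surface, if the arm or the gripper's body presses on something with over 40 N, if the wrist force passes 120 N, or if a joint passes its speed limit or range.

## Working session

There is one attempt and no reset: what is moved stays moved. The work goes in short steps, Python scripts to look and compute and a tool call to move; the robot and the scene stay as the last step left them, time stands still between calls to the robot, and variables do not carry over. Pictures are saved under pics/ and viewed, at most 10 in all, crops included, and the job is handed in when it is done.

Besides the shell and the picture viewer there is one more tool, called after "Request:" by a JSON object that holds its "op" and its "data", one argument or row to a line. step_arm: Moves the arm, as the interface text tells. Its arguments: {"type":"object","properties":{"series":{"type":"array"},"squeeze":{"type":"number"}},"required":["series"]}

```bash
mkdir -p pics; cat > h.py <<'E'
import numpy as np,cv2
from scipy.spatial.transform import Rotation as R
from cell import manip
def K(i):
    f=192/np.tan(np.radians(i["fovy"])/2); return f
def rot(i):
    o=np.array(i["orientation"],float)
    return o if o.shape==(3,3) else R.from_euler("xyz",o).as_matrix()
def ray(i,u,v):
    f=K(i); d=np.array([(u-i["cx"])/f,(v-i["cy"])/f]); s=d.copy()
    for _ in range(20): s=d/(1+i["k1"]*(s@s))
    return np.array([s[0],s[1],1.])
def onz(i,u,v,z):
    d=rot(i)@ray(i,u,v); e=np.array(i["eye"]); return e+d*(z-e[2])/d[2]
def dep(i,u,v,D): return np.array(i["eye"])+rot(i)@(ray(i,u,v)*D[int(round(v)),int(round(u))])
def proj(i,p):
    c=rot(i).T@(np.array(p)-i["eye"]); s=c[:2]/c[2]; s=s*(1+i["k1"]*(s@s)); return s*K(i)+[i["cx"],i["cy"]]
E
python3 - <<'E'
from h import *
s=manip.read_state(); print(s)
for n in ("top","scene"):
    i=manip.camera_info(n); print(n,i)
    p,d=manip.camera(n); cv2.imwrite(f"pics/{n}0.png",p); np.save(f"{n}0.npy",d)
E
```

```text
{'clock': 0.0, 'joints': array([ 1.09841206e+00,  3.00497855e-01,  1.52161197e+00,  1.61215554e-08,
        1.32072654e+00, -6.66033906e-02]), 'qd': array([-0.00086627, -0.00042385,  0.00156886, -0.00187424,  0.00210396,
        0.00052952]), 'effort': array([ 2.42808646e-04, -5.31811774e+01, -3.52723396e+01,  7.07935542e-02,
        2.46351818e-02, -1.27419321e-04]), 'eef_pos': array([216.99414105, 505.1094824 , 229.85857952]), 'eef_rot': array([-3.14035170e+00, -8.27897247e-05,  2.73581172e+00]), 'wrist_force': array([0.34292502, 0.36115587, 0.5793635 ]), 'moment': array([ 0.0207266 , -0.09269753,  0.04560799]), 'finger_force': 0.0, 'finger_gap': 93.76173365478618}
top {'fovy': 48.76644125019825, 'cx': 257.0485610011928, 'cy': 180.5656396482686, 'k1': -0.032003605798142126, 'eye': array([407.89105807,  45.9203892 , 950.1618156 ]), 'orientation': array([-2.98006656, -0.00971173, -1.54230068])}
scene {'fovy': 47.818646763142034, 'cx': 245.34198905792846, 'cy': 182.25462764406862, 'k1': -0.04025963116757572, 'eye': array([  32.66236756, -444.64121773,  636.06645958]), 'orientation': array([-2.19206014e+00, -9.20450069e-04, -7.74953372e-01])}
```

View pics/top0.png

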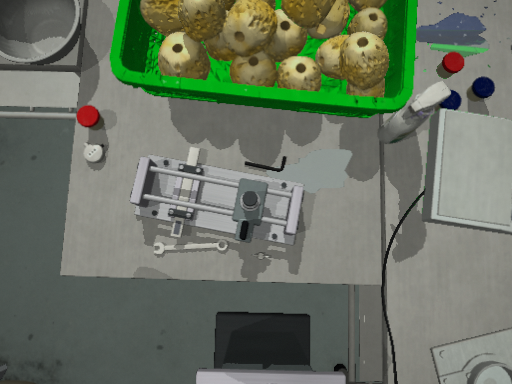

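View pics/scene0.png

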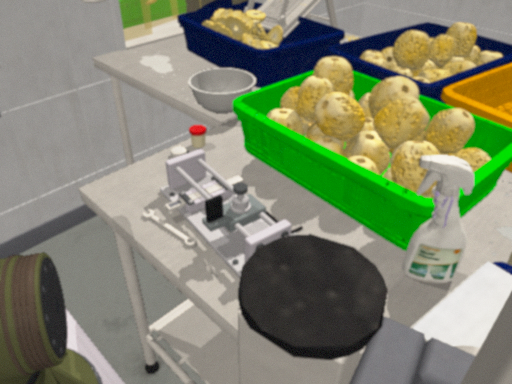

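The top view shows the jig with its long axis along image columns. The carriage cap is at about (250,200), the fin at (244,230), and the blade runs from about (193,150) to (177,235). The spanner is at (190,247), the nut at (262,255) and the hex key at (270,165). I'll zoom in on that area.

```bash
python3 - <<'E'
from h import *
p=cv2.imread("pics/top0.png")[135:265,120:315]
cv2.imwrite("pics/topc.png",cv2.resize(p,None,fx=4,fy=4,interpolation=cv2.INTER_CUBIC))
i=manip.camera_info("top");D=np.load("top0.npy")
for u,v in [(250,199),(244,228),(193,152),(177,232),(145,185),(296,210),(205,255)]: print(u,v,dep(i,u,v,D).round(1))
E
```

```text
250 199 [504.5  54.4 133.8]
244 228 [448.2  64.2 133.3]
193 152 [616.4 184.4  37.4]
177 232 [440.2 209.5  36.7]
145 185 [533.8 274.4  78.2]
296 210 [490.4 -40.   85.2]
205 255 [392.9 151.2   1.6]
```

View pics/topc.png

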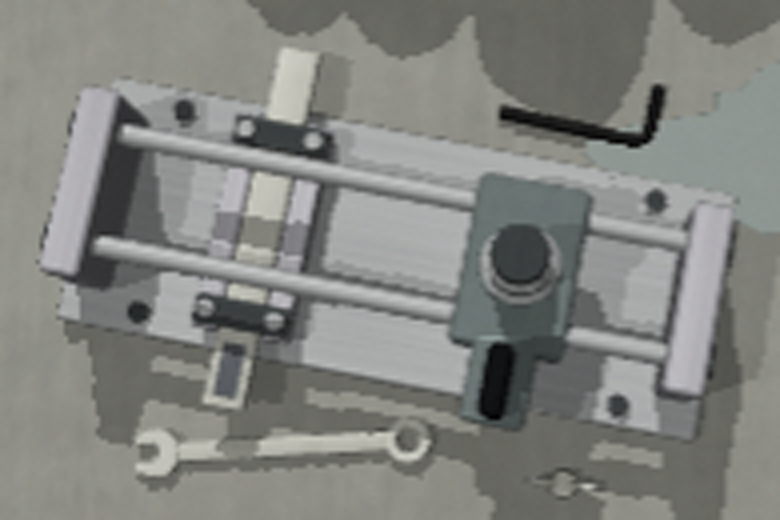

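The crop shows the end blocks centred at about (79,182) and (698,299), the cap at (521,253), the fin at (496,380), and the blade from (298,52) to (224,405). Next I'll work out the jig frame and the travel.

```bash
cat > m.py <<'E'
from h import *
i=manip.camera_info("top")
c=lambda x,y,z: onz(i,(x+.5)/4-.5+120,(y+.5)/4-.5+135,z)
L=np.array([c(*q,86) for q in [(82,90),(118,92),(75,275),(42,268)]]);Rr=np.array([c(*q,86) for q in [(695,205),(735,208),(700,395),(663,390)]])
a,b=L.mean(0),Rr.mean(0); print("blocks",a,b,"dist(338)",np.linalg.norm(a-b))
ey=(a-b)/np.linalg.norm(a-b);ex=np.array([ey[1],-ey[0],0]); o=(a+b)/2;print("yaw",np.arctan2(ex[1],ex[0]),"o",o)
J=lambda p:np.round([(p-o)@ex,(p-o)@ey],1)
for n,q in dict(cap=(521,253,135),fin=(496,380,132),bt1=(280,50,34),bt2=(320,52,34),bb1=(205,402,34),bb2=(241,408,34)).items():
    p=c(*q); print(n,p.round(1),J(p))
# blade edges: profiles along jig y in native picture, several x
g=cv2.cvtColor(cv2.imread("pics/top0.png"),cv2.COLOR_BGR2HSV)
B=cv2.imread("pics/top0.png").astype(np.float32)
yb=J(c(298-37,228,34))[1]
for x in (85,78,72,30,20,10,0,-10,-20,-30):
    row=[]
    for y in np.arange(yb-22,yb+23,2):
        P=o+ex*x+ey*y; P[2]=34; u,v=proj(i,P); m=cv2.getRectSubPix(B,(1,1),(float(u),float(v)))[0,0]; row.append("%d/%d"%(m[1],m[0]-m[2]))
    print(x,yb,*row)
E
python3 m.py
```

```text
blocks [543.30224937 284.5565244   86.        ] [491.61016224 -36.23178231  86.        ] dist(338) 324.92646798297
yaw -0.15976739666599696 o [517.4562058  124.16237105  86.        ]
cap [506.5  54.7 135. ] [  0.3 -70.3]
fin [445.2  64.8 132. ] [-61.9 -70.1]
bt1 [628. 193.  34.] [98.2 85.5]
bt2 [627.6 170.7  34. ] [101.3  63.5]
bb1 [433.2 222.8  34. ] [-98.8  83.9]
bb2 [430.6 203.3  34. ] [-98.3  64.3]
85 74.5 123/-7 123/-6 122/-6 123/-7 116/-7 123/-7 153/-8 182/-8 190/-9 192/-9 193/-9 195/-9 197/-10 199/-10 201/-11 201/-10 190/-7 160/-7 142/-7 144/-7 144/-7 143/-7 142/-7
78 74.5 122/-6 123/-5 123/-6 123/-7 117/-7 107/-7 158/-8 187/-9 190/-9 192/-9 194/-9 195/-10 197/-10 199/-9 200/-10 202/-10 183/-9 156/-8 144/-7 142/-7 143/-7 144/-8 145/-9
72 74.5 122/-6 122/-6 123/-6 123/-6 118/-6 113/-6 144/-7 177/-8 191/-8 192/-9 195/-9 196/-10 197/-10 198/-10 200/-10 202/-9 188/-9 161/-9 142/-9 143/-8 144/-8 144/-8 142/-7
30 74.5 117/2 122/1 115/1 108/1 98/1 92/0 110/-1 121/-2 118/-1 111/0 103/0 108/-1 128/-2 127/-3 122/-1 115/-1 98/0 95/0 107/1 121/1 119/0 113/2 106/1
20 74.5 185/4 185/3 182/3
[... 216 characters left out ...]
9 190/-9 191/-9 193/-9 194/-9 196/-9 167/-8 141/-3 158/3 182/3 182/3 180/3 181/3
0 74.5 128/3 128/3 125/3 125/3 117/2 101/0 106/-3 123/-6 130/-7 129/-7 128/-7 129/-7 129/-7 128/-7 128/-7 129/-7 110/-5 94/-1 110/3 127/3 127/2 125/3 125/3
-10 74.5 127/2 126/3 125/2 125/2 116/2 101/0 108/-4 129/-7 135/-6 130/-6 130/-6 130/-6 130/-6 139/-7 136/-7 132/-7 114/-5 98/-1 111/2 127/3 128/3 124/3 124/3
-20 74.5 147/3 144/2 145/2 149/3 142/2 119/0 115/-2 137/-4 148/-4 154/-5 161/-6 151/-8 149/-7 152/-7 155/-6 161/-5 141/-5 109/-1 122/3 144/3 148/2 152/2 155/2
-30 74.5 129/1 130/1 130/0 129/0 128/0 128/0 129/0 130/1 130/0 130/0 129/1 129/1 129/0 131/0 131/0 129/1 129/1 129/0 129/1 130/1 131/1 130/1 129/0
```

Heights and sizes agree with the spec: cap at jig x≈0, fin at −62, blade ends at ±99, width about 22. The carriage needs about +144.7 mm along the rods. First move is to above the fin.

Request:
{"op": "step_arm", "data": {
  "series": [19,-36.7,0,0.0205,0,19,-36.7,0,0.0205,0,19,-36.7,0,0.0205,0,19,-36.7,0,0.0205,0,19,-36.7,0,0.0205,0,19,-36.7,0,0.0205,0,19,-36.7,0,0.0205,0,19,-36.7,0,0.0205,0,19,-36.7,0,0.0205,0,19,-36.7,0,0.0205,0,19,-36.7,0,0.0205,0,19,-36.7,0,0.0205,0,0,0,0,0,0,0,0,0,0,0],
  "squeeze": 20
}}

```text
clock: 1.85
eef_pos: [444.8, 65.3, 230.2]
eef_rot: [3.142, -0.001, 2.981]
wrist_force: [-0.3, -0.3, 0.6]
finger_gap: 94.1
finger_force: 0.0
```

```bash
python3 - <<'E'
from h import *
i=manip.camera_info("wrist"); p,D=manip.camera("wrist"); cv2.imwrite("pics/w1.png",p); np.save("w1.npy",D); print(i); s=manip.read_state(); print(s["eef_pos"],s["eef_rot"])
for n,q in dict(fin=(445.2,64.8,132),cap=(506.5,54.7,135)).items(): print(n,proj(i,q))
E
```

```text
{'fovy': 59.18892679069832, 'cx': 260.18995391010657, 'cy': 197.6770468532282, 'k1': -0.08795680043699826, 'eye': array([369.11887146,  77.72342961, 384.96362834]), 'orientation': array([2.88010379e+00, 6.78988438e-04, 1.41112905e+00])}
[444.7526785   65.55960257 230.34805911] [ 3.14152954e+00 -3.35887261e-04  2.98217551e+00]
fin [259.56181635 209.37712568]
cap [259.31927863 282.40866079]
```

View pics/w1.png

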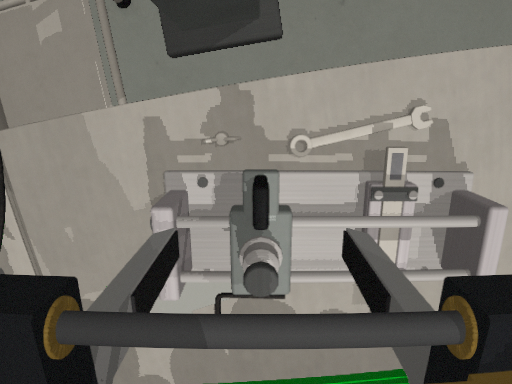

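The wrist view shows the fin at about (260,205) and the cap at (261,279), matching the predicted (259.6,209) and (259,282), with the rods level. Going down to grip the fin.

Request:
{"op": "step_arm", "data": {
  "series": [0,-0.5,-14,0,0,0,0,-14,0,0,0,0,-14,0,0,0,0,-14,0,0,0,0,-14,0,0,0,0,-14,0,0,0,0,-14,0,0,0,0,-14,0,0,0,0,0,0,0.4,0,0,0,0,0.8,0,0,0,0,1,0,0,0,0,1,0,0,0,0,1,0,0,0,0,1,0,0,0,0,1,0,0,0,0,1],
  "squeeze": 20
}}

```text
clock: 3.9
eef_pos: [445.1, 64.4, 118.4]
eef_rot: [-3.142, -0.0, 2.982]
wrist_force: [-0.8, 0.1, 0.2]
finger_gap: 17.6
finger_force: 0.0
```

Request:
{"op": "step_arm", "data": {
  "series": [0,0,0,0,1,0,0,0,0,1,0,0,0,0,1,0,0,0,0,1],
  "squeeze": 20
}}

```text
clock: 4.4
eef_pos: [445.1, 64.5, 118.4]
eef_rot: [3.142, -0.0, 2.982]
wrist_force: [-0.3, 1.9, 0.2]
finger_gap: 12.2
finger_force: 20.0
```

Gripped: the gap is 12.2 mm, which is the fin's thickness. Now sliding +144.7 mm along the rods (dx 23.0, dy 142.8).

Request:
{"op": "step_arm", "data": {
  "series": [0.6,4,0,0,1,1.4,8.8,0,0,1,1.4,8.8,0,0,1,1.4,8.8,0,0,1,1.4,8.8,0,0,1,1.4,8.8,0,0,1,1.4,8.8,0,0,1,1.4,8.8,0,0,1,1.4,8.8,0,0,1,1.4,8.8,0,0,1,1.4,8.8,0,0,1,1.4,8.8,0,0,1,1.4,8.8,0,0,1,1.4,8.8,0,0,1,1.4,8.8,0,0,1,1.4,8.8,0,0,1,0.9,5,0,0,1,0.5,1.8,0,0,1,0,0,0,0,1,0,0,0,0,1],
  "squeeze": 20
}}

```text
clock: 6.9
eef_pos: [468.2, 207.7, 118.5]
eef_rot: [3.141, 0.0, 2.982]
wrist_force: [4.8, 1.8, -2.8]
finger_gap: 12.2
finger_force: 20.0
```

Moved about 145.0 mm. Releasing, raising and checking.

Request:
{"op": "step_arm", "data": {
  "series": [0,0,0,0,0.8,0,0,0,0,0.5,0,0,0,0,0.5,0,0,0,0,0.5,0,0,15,0,0.5,0,0,20,0,0.5,0,0,20,0,0.5,0,0,20,0,0.5,0,0,20,0,0.5,-20,0,20,0,0.5,-30,0,0,0,0.5,-30,0,0,0,0.5,-20,0,0,0,0.5,0,0,0,0,0.5,0,0,0,0,0.5]
}}

```text
clock: 8.78
eef_pos: [368.7, 207.3, 234.0]
eef_rot: [3.141, 0.001, 2.982]
wrist_force: [0.4, -0.2, -0.1]
finger_gap: 47.0
finger_force: 0.0
```

```bash
python3 - <<'E'
from h import *
A=[]
for n in ("top","wrist"):
    i=manip.camera_info(n); p,D=manip.camera(n); cv2.imwrite(f"pics/{n}2.png",p); np.save(f"{n}2.npy",D)
    if n=="top": p=p[135:265,120:315]
    A.append(cv2.resize(p,(390,260) if n=="top" else (800,600),interpolation=cv2.INTER_CUBIC))
    if n=="top": A[0]=cv2.resize(p,None,fx=4,fy=4,interpolation=cv2.INTER_CUBIC)
cv2.imwrite("pics/a2.png",A[0]);cv2.imwrite("pics/b2.png",A[1])
E
```

```text
(no output)
```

View pics/a2.png

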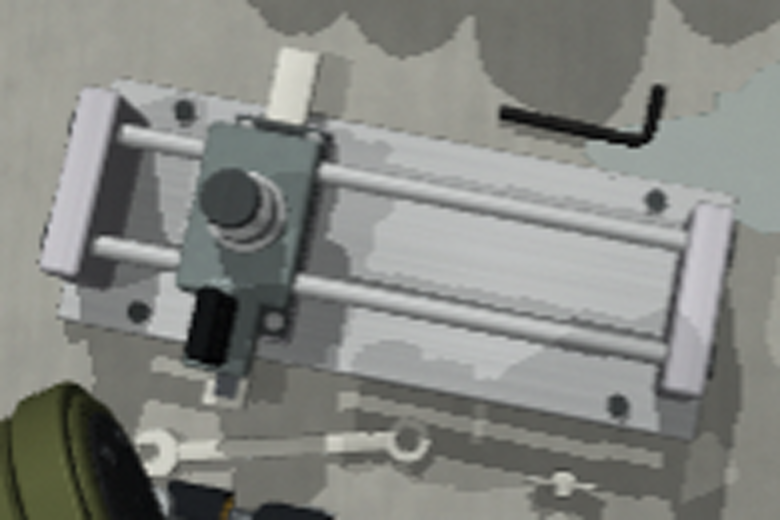

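View pics/b2.png

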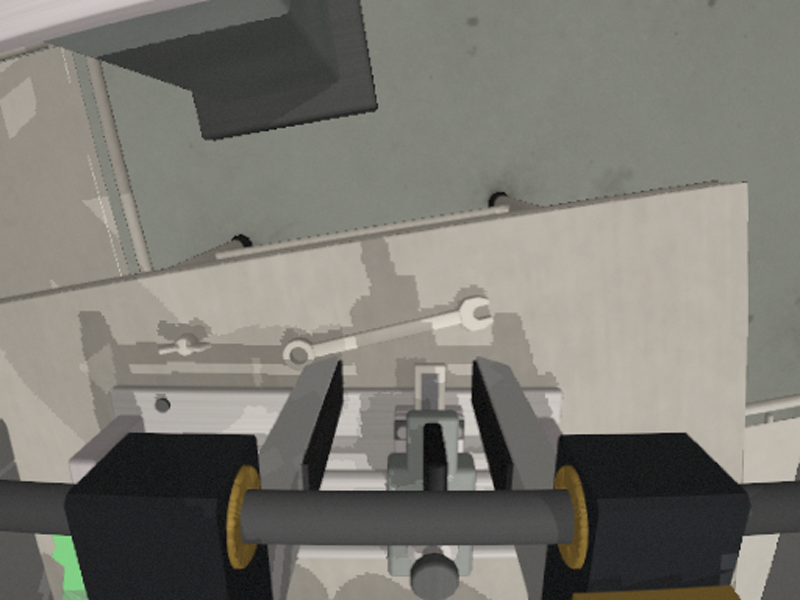

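The top crop shows the cap at (231,197), the fin top at (208,325) and the blade end at (298,52). In the wrist view (800×600), the blade's front end is at about (430,385), with the fin (433,440) and cap (435,575) almost in line behind it. Next I'll measure the residual offset in both views.

```bash
cat > m2.py <<'E'
from h import *
o=np.array([517.456,124.162,0]);t=-.159767
ex=np.array([np.cos(t),np.sin(t),0]);ey=np.array([-np.sin(t),np.cos(t),0])
J=lambda p:np.round([(p-o)@ex,(p-o)@ey],2)
i=manip.camera_info("top");c=lambda x,y,z: onz(i,(x+.5)/4-.5+120,(y+.5)/4-.5+135,z)
print("top cap",J(c(231,197,135)),"fin",J(c(209,325,132)))
for n,r in (("top0",(235,185,265,215)),("top2",(165,172,195,198))):
    g=cv2.cvtColor(cv2.imread(f"pics/{n}.png"),cv2.COLOR_BGR2GRAY); D=np.load(n+".npy")
    x0,y0,x1,y1=r; P=[]
    for v in range(y0,y1):
        for u in range(x0,x1):
            if D[v,u]>0:
                q=dep(i,u,v,D)
                if q[2]>129: P.append((u,v))
    P=np.array(P,np.float32); h=cv2.convexHull(P); (cu,cv_),rad=cv2.minEnclosingCircle(h); m=cv2.moments(h)
    print(n,"cap",len(P),cu,cv_,rad,P.mean(0),J(onz(i,*P.mean(0),135)))
w=manip.camera_info("wrist");g=cv2.cvtColor(cv2.imread("pics/wrist2.png"),cv2.COLOR_BGR2GRAY).astype(np.float32)
def prof(z,y0,y1,xs):
    for x in xs:
        r=[]
        for y in np.arange(y0,y1,1.):
            P=o+ex*x+ey*y;P[2]=z;u,v=proj(w,P); r.append(int(cv2.getRectSubPix(g,(1,1),(float(u),float(v)))[0,0]))
        print(z,x,*r)
print("blade y 58..92");prof(34,58,93,(-97,-95,-92,-88,-85))
print("fin y 62..88");prof(132,62,89,(-76,-72,-68,-62))
print("cap y 52..98");prof(135,52,99,(-8,-4,0,4))
E
python3 m2.py
```

```text
top cap [ 0.58 73.45] fin [-62.11  70.98]
top0 cap 179 250.0 198.0 7.615873336791992 [250.02794 197.98325] [  0.11 -70.64]
top2 cap 183 177.5 184.10000610351562 7.580338478088379 [177.4754  184.03825] [ 0.3  73.19]
blade y 58..92
34 -97 124 124 124 123 122 124 141 163 166 165 165 165 165 165 165 166 165 167 167 168 178 195 203 203 204 205 205 193 159 153 163 171 174 176 176
34 -95 124 123 123 123 121 125 141 163 165 165 162 155 153 154 154 155 155 155 156 156 166 181 192 198 204 205 205 190 152 142 143 150 164 175 175
34 -92 124 123 123 124 123 125 139 163 165 161 143 116 105 104 102 102 104 103 103 103 102 109 134 170 196 205 205 192 153 142 143 142 142 143 142
34 -88 124 124 124 123 121 125 140 164 165 162 146 118 103 103 104 103 103 103 103 106 116 127 142 166 195 205 201 178 147 137 140 141 140 140 141
34 -85 123 122 122 121 120 123 139 164 166 162 146 119 103 101 101 101 99 102 103 101 102 103 111 132 159 166 168 160 142 136 138 138 138 138 138
fin y 62..88
132 -76 97 96 97 97 96 71 23 22 26 30 34 41 41 45 50 54 51 43 40 101 145 156 152 142 119 111 111
132 -72 96 95 94 96 95 72 
[... 312 characters left out ...]
 113 44 51 64 80 93 99 99 99 100 101 101 100 99 99 99 101 103 103 103 103 102 104 102 101 97 85 72 74 122 153 153 153 152 148 146 161 171 172
135 -4 175 175 174 174 175 174 173 165 128 66 79 93 100 100 101 100 100 100 102 104 100 97 99 98 99 103 103 105 103 101 103 101 102 102 103 99 90 120 173 174 173 173 173 172 173 173 173
135 0 139 143 156 171 173 175 175 169 133 74 87 97 101 100 100 100 100 99 100 100 100 99 99 100 100 102 104 103 102 103 104 103 102 102 103 103 96 107 137 139 147 154 157 167 173 173 173
135 4 138 138 138 138 140 142 146 156 154 123 88 93 100 101 101 100 99 98 100 101 99 99 98 99 100 102 104 104 102 101 103 103 103 103 104 108 125 138 139 141 143 142 141 140 140 140 140
```

Wrist view: cap at 74.7 and blade at 74.7 in jig y. The top view puts the cap about 1 mm short. I'll take one view from directly over the blade's mid-plane, where there is almost no parallax, to decide.

Request:
{"op": "step_arm", "data": {
  "series": [17.3,0.5,9,0,0,17.3,0.5,9,0,0,17.3,0.5,9,0,0,17.3,0.5,9,0,0,17.3,0.6,10,0,0,0,0,0,0,0,0,0,0,0,0,0,0,0,0,0]
}}

```text
clock: 9.88
eef_pos: [454.1, 209.8, 279.1]
eef_rot: [-3.141, -0.0, 2.982]
wrist_force: [0.2, 0.3, 0.4]
finger_gap: 94.1
finger_force: 0.0
```

```bash
python3 - <<'E'
from h import *
w=manip.camera_info("wrist");p,D=manip.camera("wrist");cv2.imwrite("pics/w3.png",p);np.save("w3.npy",D)
cv2.imwrite("pics/w3c.png",cv2.resize(p[120:345,160:360],None,fx=2.6,fy=2.6,interpolation=cv2.INTER_CUBIC))
g=cv2.cvtColor(p,cv2.COLOR_BGR2GRAY).astype(np.float32)
o=np.array([517.456,124.162,0]);t=-.159767
ex=np.array([np.cos(t),np.sin(t),0]);ey=np.array([-np.sin(t),np.cos(t),0])
e=w["eye"]-o; print("eye jig",e@ex,e@ey,e[2])
def prof(z,y0,y1,xs):
    for x in xs:
        r=[]
        for y in np.arange(y0,y1,1.):
            P=o+ex*x+ey*y;P[2]=z;u,v=proj(w,P); r.append(int(cv2.getRectSubPix(g,(1,1),(float(u),float(v)))[0,0]))
        print(z,x,int(v),*r)
print("blade y 58..92");prof(34,58,93,(-97,-95,-92,-88,75,85,92))
print("fin y 62..88");prof(132,62,89,(-76,-72,-68,-62))
print("cap y 52..98");prof(135,52,99,(-8,-4,0,4,8))
E
```

```text
eye jig -152.855934036013 74.74686827808485 433.8717232678211
blade y 58..92
34 -97 156 109 110 112 112 111 112 122 138 145 145 145 145 145 145 145 145 147 148 149 151 156 168 181 183 183 184 182 169 136 127 124 124 123 123 123
34 -95 157 107 106 107 106 106 111 123 138 144 143 141 135 132 132 132 132 133 133 134 135 137 148 167 176 182 186 183 170 137 127 125 124 124 124 122
34 -92 160 106 106 106 105 105 110 123 137 144 141 125 100 88 87 85 87 88 88 88 87 89 98 117 145 171 185 184 171 138 125 129 141 150 152 150
34 -88 163 106 105 104 105 105 110 123 138 144 141 125 99 87 88 87 87 88 87 87 89 95 104 110 133 159 173 170 160 131 123 127 135 143 147 153
34 75 285 138 138 138 137 133 136 150 179 180 181 183 184 185 187 188 189 190 191 192 193 195 196 196 197 198 199 195 184 159 154 154 153 152 151 150
34 85 292 138 137 138 139 136 138 153 180 180 182 183 184 185 186 187 189 189 191 192 193 195 196 197 197 199 200 197 187 161 154 156 156 157 156 155
34 92 296 153 153 153 153 152 155 161 171 181 183 184 186 187 188 189 191 193 193 194 195 196 197 197 199 200 201 197 187 162 153 153 154 1
[... 593 characters left out ...]
29 129 126 121
135 -4 266 110 115 116 115 115 116 116 116 99 59 58 73 83 84 84 84 83 84 85 86 83 83 80 80 82 85 85 85 84 82 85 86 85 83 84 81 70 99 130 131 132 132 132 131 131 130 124
135 0 269 119 128 126 125 124 126 126 126 106 67 72 81 84 84 83 84 85 84 83 83 82 81 81 81 83 83 85 84 85 84 85 85 84 83 86 86 78 100 130 129 131 129 132 131 131 130 124
135 4 273 119 129 130 130 130 129 131 129 121 100 81 79 83 84 83 84 83 83 84 84 83 83 82 83 84 86 87 86 84 84 86 85 85 86 86 83 99 123 132 132 131 132 133 133 132 131 125
135 8 277 120 129 129 128 128 129 129 129 130 131 126 101 78 84 85 84 84 83 84 85 83 82 82 82 83 86 87 86 85 86 86 85 86 87 103 123 132 132 131 133 133 133 134 133 133 132 125
```

View pics/w3c.png

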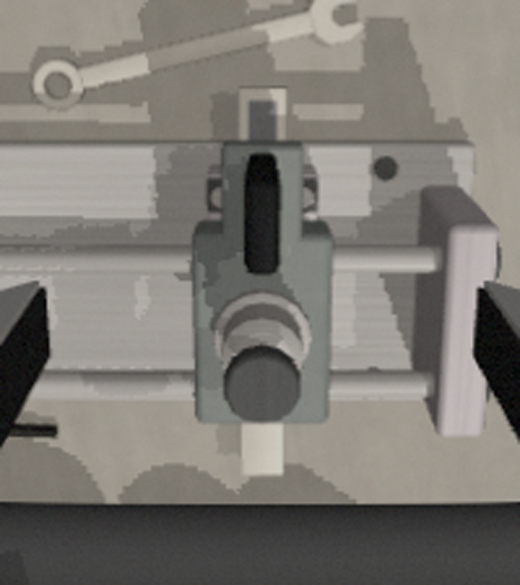

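This view shows the blade's front end centred at 74.9, its rear end at 74.8, the cap at 74.65 and the fin at 74.8. The cap is centred to about 0.2 mm, so no correction is needed. Closing the fingers and moving to just above the cap (TCP (528.5, 198), tips 10 mm clear).

Request:
{"op": "step_arm", "data": {
  "series": [12.4,-2,0,0,1,12.4,-2,0,0,1,12.4,-2,0,0,1,12.4,-2,0,0,1,12.4,-2,0,0,1,12.4,-1.9,0,0,1,0,0,-10,0,1,0,0,-10,0,1,0,0,-10,0,1,0,0,-15,0,1,0,0,-15,0,1,0,0,-15,0,1,0,0,-15,0,1,0,0,-10,0,1,0,0,-9,0,1,0,0,0,0,1,0,0,0,0,1],
  "squeeze": 20
}}

```text
clock: 12.05
eef_pos: [529.2, 198.0, 170.9]
eef_rot: [3.141, 0.001, 2.982]
wrist_force: [-0.1, 0.5, 0.5]
finger_gap: 0.6
finger_force: 0.0
```

Request:
{"op": "step_arm", "data": {
  "series": [0,0,-5,0,1,0,0,-4,0,1,0,0,-1.5,0,1,0,0,-1.5,0,1,0,0,-1.5,0,1,0,0,-1.5,0,1,0,0,-1.5,0,1,0,0,-1.5,0,1,0,0,-1.5,0,1,0,0,-1.2,0,1,0,0,0,0,1,0,0,0,0,1]
}}

```text
clock: 13.55
eef_pos: [528.9, 198.0, 150.2]
eef_rot: [-3.142, -0.0, 2.982]
wrist_force: [-4.5, -1.4, 6.7]
finger_gap: 0.4
finger_force: 3.0
```

The force is 6.7 N at about 9.8 mm, past the roughly 16 N peak, so the spring has snapped. I'll go a bit further to find the bottom stop.

Request:
{"op": "step_arm", "data": {
  "series": [0,0,-1,0,1,0,0,-0.7,0,1,0,0,0,0,1]
}}

```text
clock: 13.92
eef_pos: [529.0, 197.9, 148.4]
eef_rot: [3.142, 0.0, 2.982]
wrist_force: [-3.1, -0.7, 5.9]
finger_gap: 0.5
finger_force: 2.9
```

Depth is about 11.6 mm with the force still low, so the punch has fired. Raising straight up and clear.

Request:
{"op": "step_arm", "data": {
  "series": [0,0,3,0,1,0,0,4,0,1,0,0,6,0,1,0,0,10,0,1,0,0,20,0,1,0,0,25,0,1,0,0,25,0,1,0,0,25,0,1,0,0,13,0,1,-12.4,2,0,0,0.5,-12.4,2,0,0,0,-12.4,2,0,0,0,-12.4,2,0,0,0,-12.4,2,0,0,0,-12.4,1.9,0,0,0,0,0,0,0,0,0,0,0,0,0]
}}

```text
clock: 16.05
eef_pos: [454.8, 209.8, 279.1]
eef_rot: [3.142, 0.0, 2.982]
wrist_force: [-0.2, 0.0, 0.3]
finger_gap: 76.8
finger_force: 0.0
```

```bash
python3 - <<'E'
from h import *
w=manip.camera_info("wrist");p,D=manip.camera("wrist");cv2.imwrite("pics/w4.png",p)
g=cv2.cvtColor(p,cv2.COLOR_BGR2GRAY).astype(np.float32);s=manip.read_state();print(s["eef_pos"],s["finger_gap"],s["clock"])
o=np.array([517.456,124.162,0]);t=-.159767
ex=np.array([np.cos(t),np.sin(t),0]);ey=np.array([-np.sin(t),np.cos(t),0])
def prof(z,y0,y1,xs):
    for x in xs:
        r=[]
        for y in np.arange(y0,y1,1.):
            P=o+ex*x+ey*y;P[2]=z;u,v=proj(w,P); r.append(int(cv2.getRectSubPix(g,(1,1),(float(u),float(v)))[0,0]))
        print(z,x,*r)
prof(34,58,93,(-97,85));prof(135,52,99,(-4,0));prof(132,62,89,(-72,))
u,v=proj(w,o+ey*74.7+[0,0,135]);print("cap top",dep(w,u,v,D))
E
```

```text
[454.86172691 209.7645962  279.03434621] 81.0000842746722 16.1
34 -97 109 110 109 110 109 112 125 145 145 146 146 146 146 146 146 146 147 148 148 151 161 176 182 184 185 185 184 172 131 123 125 124 124 123 123
34 85 139 139 139 139 137 139 149 177 182 184 185 185 186 187 189 189 191 192 193 195 196 197 199 199 200 202 200 189 162 152 156 156 158 157 154
135 -4 108 116 118 116 116 116 117 117 104 46 59 73 83 85 84 83 83 83 83 83 84 83 82 84 85 85 86 85 84 85 86 85 84 86 87 82 73 97 130 133 133 133 134 134 133 131 125
135 0 120 128 120 119 129 130 131 129 113 58 73 83 84 86 85 84 85 85 84 85 83 83 84 85 85 85 87 86 85 86 86 86 86 85 86 85 83 102 128 129 130 132 132 132 134 132 127
132 -72 80 82 83 84 84 80 59 14 18 22 30 30 28 26 31 35 32 30 25 69 120 131 132 132 132 129 120
cap top [529.396666   197.90145262 134.88718238]
```

The carriage hasn't moved, the cap is back up (134.9 mm) and the arm is clear, so I'm handing in.

```bash
python3 -c "
from cell import manip; print(manip.sign_off())"
```

```text
the job is handed in; nothing more can be done
None
```

The job is handed in: the carriage stands over the blade's middle to about 0.2 mm (measured by the wrist camera), the punch was fired once there to about 11.6 mm, the cap is back up, and the loose tools were not touched.

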